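# Close up the chocolate tasting case

### The job

Tasting is over: close up the small wooden chocolate case by pushing with the fingertips. Push its sliding cover fully shut over the chocolates and push its drawer fully home, in either order. Do not lift or shove the case, and leave the canister, the price stand and the gift packs beside it where they are.

Things in the scene. Friction and masses are not known exactly. Their poses are not given: they have to be found in the camera images.
- case: Pale wooden case, 300 mm wide (its y), 3 kg, loose on rubber feet (pushes over 12 N may shift it). Drawer part: x -100 to +75 mm of the case, 70 mm high; upper part with the chocolate well is set back: x -55 to +75 mm, 123 mm high. Origin: on the table, mid-width. x points from its front (drawer side, towards the robot) to its back, y to its left, z up. Only the left half of the top is open.
- cover (a joint): Sliding cover of the well, in m: 0 = fully shut (against the left end), grows up to 0.14 as it slides to the case's right (-y of the case) over the fixed deck. Stays where it is left; moves with about 2 N.
- cover_rib (a point): Centre of the brass finger rib on the middle of the cover: 46 mm long along the case's x, 16 mm thick along its y, 22 mm high. Its top is 11 mm above this point; the cover's flat brown top (114 x 144 mm) is 10 mm below it, and the rails along its front and back edges stand 4 mm above the cover. Push on the rib's right side, towards the case's +y, to shut. Axes as the case's.
- drawer (a joint): Drawer in the lower part of the case, in m: 0 = fully home, grows up to 0.10 as it comes out towards the robot (-x of the case). Stays where it is left; moves with about 2 N.
- drawer_front (a point): Centre of the outer face of the drawer's brown front panel (278 mm wide along the case's y, 48 mm high, so from 14 mm to 62 mm above the table), 38 mm above the table, with a small flat empty brass card frame 2 mm proud of it. Push it towards the case's +x. Moves with the drawer; axes as those of the case.
- canister: Bystander: green canister with a wooden knob lid, 64 mm across, 75 mm high, loose. Origin: centre of its underside.
- price_stand: Bystander: price card standing in an oak block, 22 x 66 mm, 62 mm high, loose. Origin: centre of its underside.
- orange_pack: Bystander: orange striped gift pack, 70 x 189 mm, 47 mm high, loose, to the left of the case. Origin: centre of its underside, long side along its y.
- grey_pack: Bystander: grey gift pack with a yellow ribbon, 96 x 178 mm, 44 mm high, loose, to the right of the case. Origin: centre of its underside, long side along its y.

How it is judged:
By the outcome, as a careful person would: the job done as asked, in the order asked, and still so for the second after the job is handed in, with the robot touching nothing.
It also fails if it takes over 48 s, if anything falls off the work surface, if the arm or the gripper's body presses on something with over 40 N, if the wrist force passes 120 N, or if a joint passes its speed limit or range.

### The arm

A 6-joint arm with a two-finger parallel gripper is mounted at the origin on a cart in front of the work surface, level with it; the furniture and walls round the work are solid. World frame = base frame: x ahead of the robot, y to its left, z up, the work surface at z = 0. Lengths are in m, angles in degrees, forces in N, time in s.
With the tool pointing down it reaches from about 0.4 to 0.825 m from the base axis. Payload 7 kg.
Tool frame: the origin (TCP) lies midway between the tips of the shut fingers; the grasp point (between the pads) lies 19 mm behind it (ctrl.hold_point_z is the distance from the TCP to the grasp point, in m); z points along the fingers, y is the line along which they close (so a half turn about z gives the same grasp; the last joint's range is limited). The gripper opens to 88 mm and grips with 3 to 60 N. Pads are 19 mm wide; open, the fingers measure 130 mm over their backs; the gripper's body (78 mm by 193 mm) begins 47 mm behind the grasp point.
Start: joints at [81.022, 20.546, 0.682, 0, -70.136, -16.507], TCP at [0.29, 0.609, 0.227] pointing down, gripper open.
Joint ranges: [-176.03, 176.03], [-82.01, 121.73], [-58.28, 71.71], [-173.87, 95.51], [-174.79, -0.11], [-173.66, 173.66]. Speed limits (degrees/s): [136.94, 136.94, 172.46, 180, 180, 180].

### API

Orientations are given as [roll, pitch, yaw] about the fixed x, y, z axes, in that order (R = Rz(yaw) Ry(pitch) Rx(roll)).
In Python, from plant import ctrl gives the robot as it stands.
- The arm moves only by the tool apply_moves, never from a script. Its argument "deltas" is a list of rows, each an object with "fingers": the finger opening in mm, from 0 to 87.6; "delta_pos": the shift along the tool's x, y, z in mm, a list of three; "angular": the turn, a rotation vector about the tool's x, y, z in degrees, a list of three. A call has 1 to 10 rows; each row is the pose to reach, as a shift and turn from the pose commanded when the call began, along the tool's axes at that moment; what a row does not reach only later rows make up. A row lasts 1/10 s, in which the tool goes at most 50 mm and 8.59 degrees, less where a joint would pass 70% of its speed; a pose out of reach is approached as far as the arm can. A call with a gripper value outside its range is refused whole. The fingers move at their own pace and stop on an object; the grip force is fixed at half the most. Time passes only in rows, so rows that repeat a pose let the fingers close. It gives the time, the measured TCP pose, the force, the opening and the grip force at its end, in the units of the state.
- ctrl.get_obs(): the state, without advancing time (a new reading comes with each control period).
- ctrl.snapshot(name): name is "scene" or "top"; returns the picture (480x640x3 uint8, red, green, blue); there is no depth.
- ctrl.camera_params(name): a dict with "fx", "fy", "cx", "cy" (pixels), "dist_coeffs" ([k1, k2, p1, p2, k3] as OpenCV has them; the pictures are not rectified), "cam_to_world" (4x4, takes a point from camera to world coordinates). Camera axes: x right, y up, looking along -z (the intrinsics and any distortion apply to the point x, -y, -z); pixel columns grow to the right and rows downward; lengths in m; the calibration is good to about 2 mm. A picture is of the moment at which its call begins. camera_params takes no time and is no camera call.
- ctrl.close_job(): hands the job in; it is judged then, once.
The state is a dict: "clock": time; "joint_pos": joint angles; "qvel": joint speeds; "tau": joint torques, N m; "tool_pos": TCP position; "orientation": TCP orientation; "force": force on the tool from outside, world axes, zero at the start; "moment": the same for the moment, N m; "opening": finger opening in m; "gripper_force": force on a finger pad.
Only numpy, scipy, OpenCV 4.12 (cv2) and the standard library are available. Lean on these libraries where they do the work, as an engineer would, in place of code of your own. Each camera call takes 0.05 s, during which the arm holds its last target. There are 200 camera calls.

## Working session

There is one attempt and no reset: what is moved stays moved. The work goes in short steps, Python scripts to look and compute and a tool call to move; the robot and the scene stay as the last step left them, time stands still between calls to the robot, and variables do not carry over. Pictures are saved under pics/ and viewed, at most 10 in all, crops included, and the job is handed in when it is done.

Besides the shell and the picture viewer there is one more tool, called after ">>>" by a JSON object that holds its "op" and its "data", one argument or row to a line. apply_moves: Moves the arm, as the interface text tells. Its arguments: {"type":"object","properties":{"deltas":{"type":"array"}},"required":["deltas"]}

```bash
mkdir -p pics
python3 - <<'E'
from plant import ctrl
import cv2,numpy as np
for n in("scene","top"):
    cv2.imwrite(f"pics/{n}0.png",ctrl.snapshot(n)[:,:,::-1])
    p=ctrl.camera_params(n);print(n,p["fx"],p["dist_coeffs"],np.round(p["cam_to_world"],3).tolist())
o=ctrl.get_obs();print(o["tool_pos"],o["orientation"],o["clock"])
E
```

```text
scene 585.1052094278245 [-0.15625881  0.          0.          0.          0.        ] [[0.849, 0.228, -0.477, -0.083], [-0.529, 0.395, -0.751, -0.977], [0.017, 0.89, 0.456, 0.704], [0.0, 0.0, 0.0, 1.0]]
top 462.36189178876583 [-0.11600071  0.          0.          0.          0.        ] [[0.025, 0.989, -0.147, 0.368], [-1.0, 0.023, -0.02, 0.041], [-0.017, 0.147, 0.989, 1.332], [0.0, 0.0, 0.0, 1.0]]
[0.29025977 0.6089152  0.22572325] [ 1.79913993e+02 -8.72557730e-03 -2.54907734e+01] 0.1
```

View pics/scene0.png

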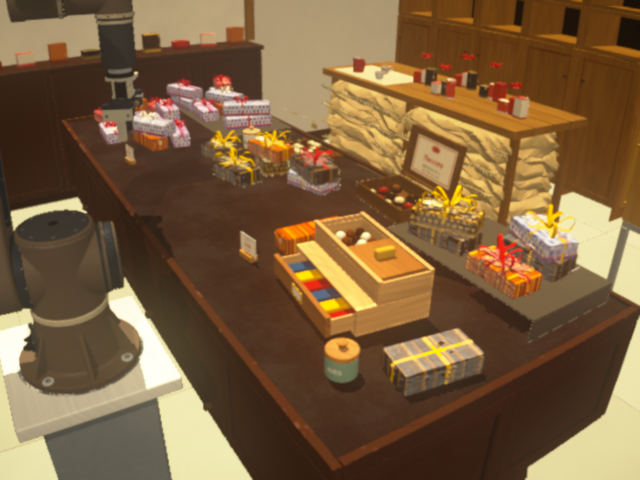

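View pics/top0.png

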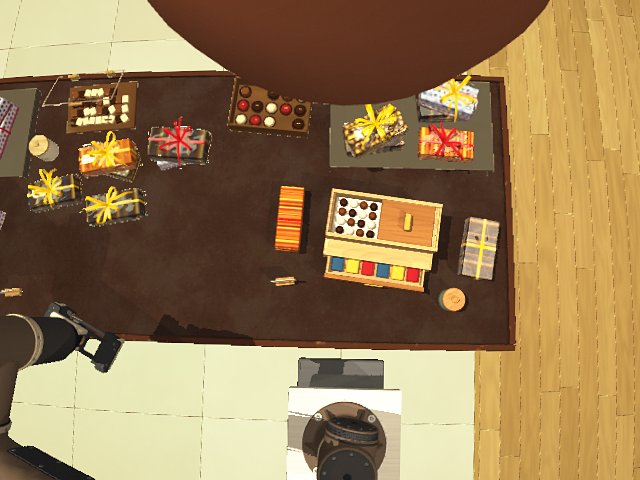

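The scene view shows the case with its drawer out and its cover open. In the top view the case is near (385,240), the rib near (408,222), the drawer edge near row 285, the canister at (453,299), the price stand at (285,281), the orange pack at (291,218) and the grey pack at (480,248).

```bash
cat > h.py <<'E'
import numpy as np,cv2
from plant import ctrl
def ray(n,px):
    p=ctrl.camera_params(n);K=np.array([[p["fx"],0,p["cx"]],[0,p["fy"],p["cy"]],[0,0,1]])
    u=cv2.undistortPoints(np.array([[px]],float),K,np.array(p["dist_coeffs"]))[0,0]
    M=np.array(p["cam_to_world"]);return M[:3,3],M[:3,:3]@np.array([u[0],-u[1],-1])
def onz(n,px,z):
    o,d=ray(n,px);return o+d*(z-o[2])/d[2]
E
python3 - <<'E'
import cv2
a=cv2.imread("pics/top0.png")[180:310,310:500];cv2.imwrite("pics/topc.png",cv2.resize(a,None,fx=4,fy=4,interpolation=cv2.INTER_CUBIC))
a=cv2.imread("pics/scene0.png")[205:345,265:445];cv2.imwrite("pics/scenec.png",cv2.resize(a,None,fx=4,fy=4,interpolation=cv2.INTER_CUBIC))
E
```

```text
(no output)
```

View pics/topc.png

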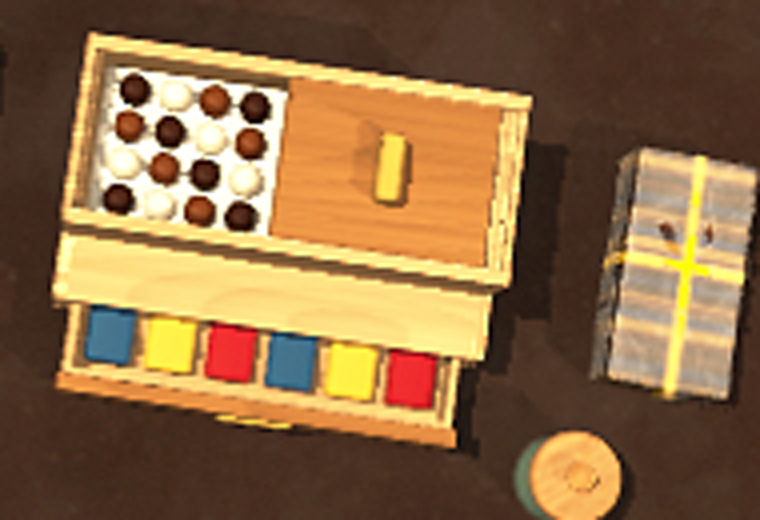

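View pics/scenec.png

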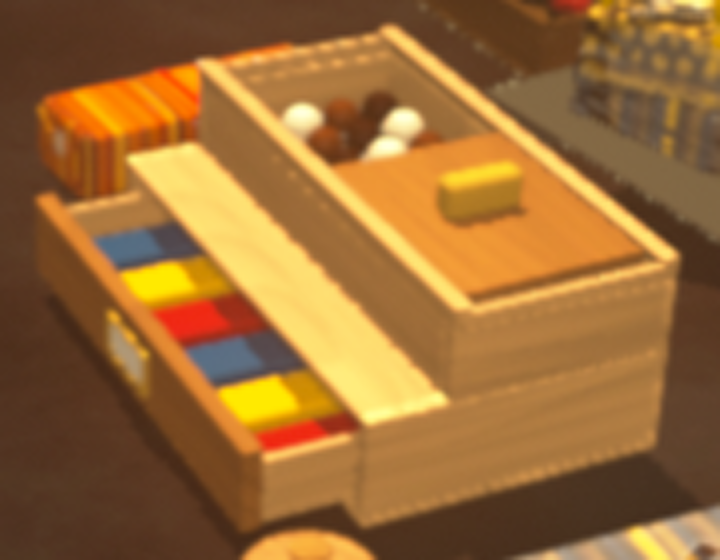

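The zoomed crops show the top-part corners, the drawer panel edge from about (57,388) to (453,445), and the rib top from (380,132) to (402,207), all in crop pixels.

Run:
```python
from h import *
f=lambda u,v,z:onz("top",(310+(u+.5)/4-.5,180+(v+.5)/4-.5),z)[:2]
BL,BR,FR,FL=[f(*c,.123) for c in((90,33),(530,98),(508,286),(62,222))]
yx=(BL-BR+FL-FR);yaw=np.arctan2(-yx[0],yx[1]);print("yaw",np.degrees(yaw),[np.linalg.norm(a) for a in(BL-BR,FL-FR,BL-FL,BR-FR)])
R=np.array([[np.cos(yaw),-np.sin(yaw)],[np.sin(yaw),np.cos(yaw)]])
o=(BL+BR+FR+FL)/4-R@[.01,0];print("origin",o)
L=lambda p:np.round(R.T@(p-o),4)
for n,a in dict(lFL=(55,298,.07),lFR=(483,359,.07),d1=(57,374,.062),d2=(455,430,.062),d3=(57,388,.062),d4=(453,445,.062),d3b=(57,388,.014),r1=(380,132,.14),r2=(410,137,.14),r3=(402,207,.14),r4=(374,202,.14),can=(582,478,.075),canL=(535,478,.07)).items():print(n,L(f(*a)),np.round(f(*a),3))
for n,px,z in(("grey",(463,278),.044),("stand",(285,281),.03),("standscene",(248,247),.03)):
  p=onz("scene" if "scene" in n else "top",px,z)[:2];print(n,L(p),p)
# rib top in scene crop, centre 
p=onz("scene",(265+481/4,205+178/4),.14)[:2];print("rib scene top",L(p),p)
p=onz("scene",(265+250/4,205+522/4),.014)[:2];print("drawer FR bottom scene",L(p),p)
p=onz("scene",(265+250/4,205+458/4),.062)[:2];print("drawer FR top scene",L(p),p)
```

```text
yaw -7.104126459681314 [np.float64(0.29924904427685173), np.float64(0.2981669239137826), np.float64(0.1304373865322373), np.float64(0.1288700161362283)]
origin [ 0.60277258 -0.091132  ]
lFL [-0.0998  0.1481] [0.522 0.068]
lFR [-0.0986 -0.1488] [ 0.487 -0.227]
d1 [-0.1507  0.1392] [0.47  0.066]
d2 [-0.149 -0.137] [ 0.438 -0.209]
d3 [-0.1603  0.1377] [0.461 0.065]
d4 [-0.1594 -0.1369] [ 0.428 -0.207]
d3b [-0.1569  0.1391] [0.464 0.066]
r1 [ 0.0322 -0.05  ] [ 0.628 -0.145]
r2 [ 0.0317 -0.07  ] [ 0.626 -0.165]
r3 [-0.0155 -0.0704] [ 0.579 -0.159]
r4 [-0.0149 -0.0517] [ 0.582 -0.141]
can [-0.17   -0.2248] [ 0.406 -0.293]
canL [-0.1743 -0.1939] [ 0.406 -0.262]
grey [-0.1063 -0.2483] [ 0.46658696 -0.32438611]
stand [-0.1865  0.2453] [0.44805535 0.17532982]
standscene [-0.1865  0.249 ] [0.44848092 0.17903058]
rib scene top [ 0.0053 -0.0686] [ 0.59954413 -0.15985807]
drawer FR bottom scene [-0.1536 -0.1332] [ 0.43385364 -0.20434367]
drawer FR top scene [-0.1608 -0.1453] [ 0.42528515 -0.21544588]
```

>>> {"op": "apply_moves", "data": {
  "deltas": [
    {"fingers":60,"delta_pos":[15,15,0],"angular":[0,0,-2]},
    {"fingers":40,"delta_pos":[45,43,0],"angular":[0,0,-5]},
    {"fingers":20,"delta_pos":[78,75,0],"angular":[0,0,-8]},
    {"fingers":0,"delta_pos":[112,107,0],"angular":[0,0,-11]},
    {"fingers":0,"delta_pos":[146,140,0],"angular":[0,0,-14]},
    {"fingers":0,"delta_pos":[180,172,0],"angular":[0,0,-17]},
    {"fingers":0,"delta_pos":[214,205,0],"angular":[0,0,-18.4]},
    {"fingers":0,"delta_pos":[248,237,0],"angular":[0,0,-18.4]},
    {"fingers":0,"delta_pos":[281,269,0],"angular":[0,0,-18.4]},
    {"fingers":0,"delta_pos":[313,300,0],"angular":[0,0,-18.4]}
  ]
}}

```text
clock: 1.1
tool_pos: [0.444, 0.2018, 0.2266]
orientation: [-180.0, 0.0, -7.1]
force: [1.4, 1.3, 0.7]
opening: 0.0135
gripper_force: 0.0
```

>>> {"op": "apply_moves", "data": {
  "deltas": [
    {"fingers":0,"delta_pos":[21,40,0],"angular":[0,0,0]},
    {"fingers":0,"delta_pos":[43,82,0],"angular":[0,0,0]},
    {"fingers":0,"delta_pos":[66,124,0],"angular":[0,0,0]},
    {"fingers":0,"delta_pos":[89,167,0],"angular":[0,0,0]},
    {"fingers":0,"delta_pos":[112,210,0],"angular":[0,0,0]},
    {"fingers":0,"delta_pos":[135,253,0],"angular":[0,0,0]},
    {"fingers":0,"delta_pos":[158,296,10]},
    {"fingers":0,"delta_pos":[180,338,30],"angular":[0,0,0]},
    {"fingers":0,"delta_pos":[202,382,50],"angular":[0,0,0]},
    {"fingers":0,"delta_pos":[202,382,60],"angular":[0,0,0]}
  ]
}}

```text
invalid input
```

One row lacked "angular", so I'm resending the call with it added.

>>> {"op": "apply_moves", "data": {
  "deltas": [
    {"fingers":0,"delta_pos":[21,40,0],"angular":[0,0,0]},
    {"fingers":0,"delta_pos":[43,82,0],"angular":[0,0,0]},
    {"fingers":0,"delta_pos":[66,124,0],"angular":[0,0,0]},
    {"fingers":0,"delta_pos":[89,167,0],"angular":[0,0,0]},
    {"fingers":0,"delta_pos":[112,210,0],"angular":[0,0,0]},
    {"fingers":0,"delta_pos":[135,253,0],"angular":[0,0,0]},
    {"fingers":0,"delta_pos":[158,296,10],"angular":[0,0,0]},
    {"fingers":0,"delta_pos":[180,338,30],"angular":[0,0,0]},
    {"fingers":0,"delta_pos":[202,382,50],"angular":[0,0,0]},
    {"fingers":0,"delta_pos":[202,382,60],"angular":[0,0,0]}
  ]
}}

```text
clock: 2.1
tool_pos: [0.5971, -0.2044, 0.1637]
orientation: [180.0, 0.2, -7.3]
force: [-1.5, 0.6, 0.1]
opening: 0.0003
gripper_force: 0.0
```

Run:
```python
from plant import ctrl
import cv2
s=ctrl.snapshot("scene")[205:345,305:455,::-1]
cv2.imwrite("pics/s2.png",cv2.resize(s,None,fx=4,fy=4,interpolation=cv2.INTER_CUBIC))
o=ctrl.get_obs();print(o["tool_pos"],o["force"],o["opening"])
```

```text
[ 0.59576904 -0.20279188  0.16189641] [-1.10430468  0.25474994 -0.96057228] 0.0005016627924919786
```

View pics/s2.png

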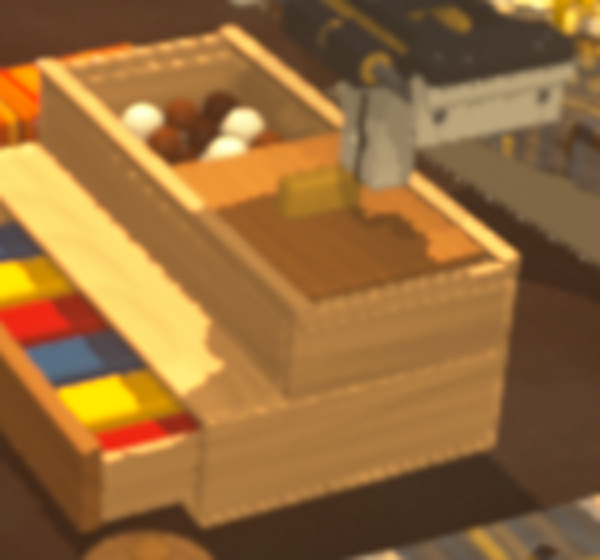

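The finger stands clear, to the right of the rib. I'll lower it and start pushing.

>>> {"op": "apply_moves", "data": {
  "deltas": [
    {"fingers":0,"delta_pos":[0,0,15],"angular":[0,0,0]},
    {"fingers":0,"delta_pos":[0,0,28],"angular":[0,0,0]},
    {"fingers":0,"delta_pos":[0,0,34],"angular":[0,0,0]},
    {"fingers":0,"delta_pos":[0,0,34],"angular":[0,0,0]},
    {"fingers":0,"delta_pos":[0,-7,34],"angular":[0,0,0]},
    {"fingers":0,"delta_pos":[0,-12,34],"angular":[0,0,0]},
    {"fingers":0,"delta_pos":[0,-17,34],"angular":[0,0,0]},
    {"fingers":0,"delta_pos":[0,-22,34],"angular":[0,0,0]},
    {"fingers":0,"delta_pos":[0,-27,34],"angular":[0,0,0]},
    {"fingers":0,"delta_pos":[0,-32,34],"angular":[0,0,0]}
  ]
}}

```text
clock: 3.15
tool_pos: [0.6014, -0.1682, 0.1329]
orientation: [180.0, -0.0, -7.1]
force: [-0.3, -1.3, 2.0]
opening: 0.0007
gripper_force: 0.9
```

>>> {"op": "apply_moves", "data": {
  "deltas": [
    {"fingers":0,"delta_pos":[0,-5,2],"angular":[0,0,0]},
    {"fingers":0,"delta_pos":[0,-11,4],"angular":[0,0,0]},
    {"fingers":0,"delta_pos":[0,-18,4],"angular":[0,0,0]},
    {"fingers":0,"delta_pos":[0,-26,4],"angular":[0,0,0]},
    {"fingers":0,"delta_pos":[0,-34,4],"angular":[0,0,0]},
    {"fingers":0,"delta_pos":[0,-42,4],"angular":[0,0,0]},
    {"fingers":0,"delta_pos":[0,-50,4],"angular":[0,0,0]},
    {"fingers":0,"delta_pos":[0,-58,4],"angular":[0,0,0]},
    {"fingers":0,"delta_pos":[0,-65,4],"angular":[0,0,0]},
    {"fingers":0,"delta_pos":[0,-70,4],"angular":[0,0,0]}
  ]
}}

```text
clock: 4.15
tool_pos: [0.6098, -0.0983, 0.1285]
orientation: [-180.0, 0.0, -7.1]
force: [-0.0, -1.6, -1.4]
opening: 0.0008
gripper_force: 0.8
```

Run:
```python
from plant import ctrl
import cv2
s=ctrl.snapshot("scene")[205:345,265:445,::-1]
cv2.imwrite("pics/s3.png",cv2.resize(s,None,fx=4,fy=4,interpolation=cv2.INTER_CUBIC))
o=ctrl.get_obs();print(o["tool_pos"],o["force"],o["gripper_force"])
```

```text
[ 0.60994076 -0.0977522   0.12855713] [-0.19671166  0.0137997   0.45108342] 0.0
```

View pics/s3.png

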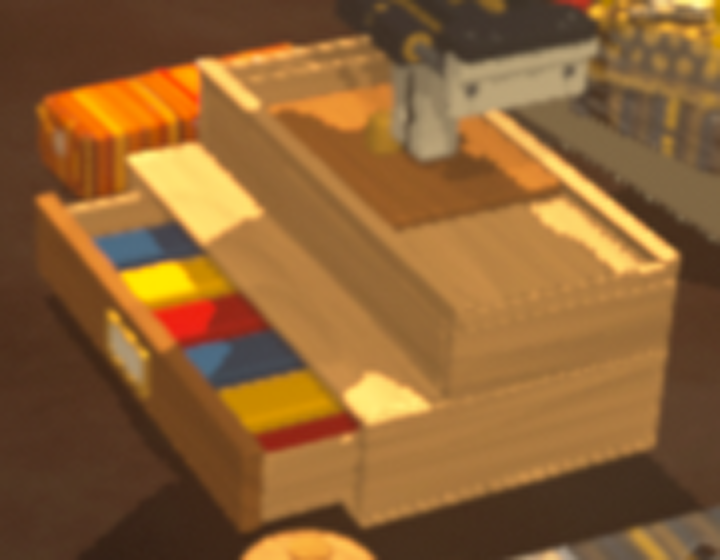

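The cover follows the finger and the case hasn't moved. About 40 mm of travel remains.

>>> {"op": "apply_moves", "data": {
  "deltas": [
    {"fingers":0,"delta_pos":[0,-5,0],"angular":[0,0,0]},
    {"fingers":0,"delta_pos":[0,-10,0],"angular":[0,0,0]},
    {"fingers":0,"delta_pos":[0,-15,0],"angular":[0,0,0]},
    {"fingers":0,"delta_pos":[0,-19,0],"angular":[0,0,0]},
    {"fingers":0,"delta_pos":[0,-23,0],"angular":[0,0,0]},
    {"fingers":0,"delta_pos":[0,-26,0],"angular":[0,0,0]},
    {"fingers":0,"delta_pos":[0,-28,0],"angular":[0,0,0]},
    {"fingers":0,"delta_pos":[0,-30,0],"angular":[0,0,0]},
    {"fingers":0,"delta_pos":[0,-32,0],"angular":[0,0,0]},
    {"fingers":0,"delta_pos":[0,-33,0],"angular":[0,0,0]}
  ]
}}

```text
clock: 5.2
tool_pos: [0.6139, -0.0661, 0.1286]
orientation: [180.0, -0.0, -7.1]
force: [0.0, -0.9, -0.3]
opening: 0.0006
gripper_force: 0.8
```

>>> {"op": "apply_moves", "data": {
  "deltas": [
    {"fingers":0,"delta_pos":[0,-1,0],"angular":[0,0,0]},
    {"fingers":0,"delta_pos":[0,-2,0],"angular":[0,0,0]},
    {"fingers":0,"delta_pos":[0,-3,0],"angular":[0,0,0]}
  ]
}}

```text
clock: 5.5
tool_pos: [0.6143, -0.0632, 0.1286]
orientation: [-180.0, -0.0, -7.1]
force: [0.7, -1.8, 1.4]
opening: 0.0001
gripper_force: 0.8
```

>>> {"op": "apply_moves", "data": {
  "deltas": [
    {"fingers":0,"delta_pos":[0,-1,0],"angular":[0,0,0]},
    {"fingers":0,"delta_pos":[0,-2,0],"angular":[0,0,0]},
    {"fingers":0,"delta_pos":[0,-2.5,0],"angular":[0,0,0]}
  ]
}}

```text
clock: 5.8
tool_pos: [0.6146, -0.0606, 0.1286]
orientation: [-180.0, -0.0, -7.1]
force: [-0.4, -2.2, 0.6]
opening: 0.0004
gripper_force: 0.8
```

>>> {"op": "apply_moves", "data": {
  "deltas": [
    {"fingers":0,"delta_pos":[0,-0.7,0],"angular":[0,0,0]},
    {"fingers":0,"delta_pos":[0,-1.4,0],"angular":[0,0,0]}
  ]
}}

```text
clock: 6.0
tool_pos: [0.6148, -0.0593, 0.1286]
orientation: [-180.0, -0.0, -7.1]
force: [-0.3, -1.3, 0.5]
opening: 0.0007
gripper_force: 0.8
```

>>> {"op": "apply_moves", "data": {
  "deltas": [
    {"fingers":0,"delta_pos":[0,-0.7,0],"angular":[0,0,0]},
    {"fingers":0,"delta_pos":[0,-1.4,0],"angular":[0,0,0]}
  ]
}}

```text
clock: 6.2
tool_pos: [0.6149, -0.0579, 0.1286]
orientation: [180.0, -0.0, -7.1]
force: [0.8, -0.9, 0.5]
opening: 0.0002
gripper_force: 0.8
```

>>> {"op": "apply_moves", "data": {
  "deltas": [
    {"fingers":0,"delta_pos":[0,-0.7,0],"angular":[0,0,0]},
    {"fingers":0,"delta_pos":[0,-1.4,0],"angular":[0,0,0]}
  ]
}}

```text
clock: 6.4
tool_pos: [0.6152, -0.0565, 0.1286]
orientation: [180.0, -0.0, -7.1]
force: [0.5, -1.8, 0.9]
opening: 0.0002
gripper_force: 0.8
```

>>> {"op": "apply_moves", "data": {
  "deltas": [
    {"fingers":0,"delta_pos":[0,-0.7,0],"angular":[0,0,0]},
    {"fingers":0,"delta_pos":[0,-1.4,0],"angular":[0,0,0]}
  ]
}}

```text
clock: 6.6
tool_pos: [0.6153, -0.0551, 0.1286]
orientation: [180.0, -0.0, -7.1]
force: [-1.0, -1.4, 0.8]
opening: 0.0003
gripper_force: 0.8
```

Run:
```python
from plant import ctrl
import cv2
s=ctrl.snapshot("scene")[205:345,265:445,::-1]
cv2.imwrite("pics/s4.png",cv2.resize(s,None,fx=4,fy=4,interpolation=cv2.INTER_CUBIC))
o=ctrl.get_obs();print(o["tool_pos"],o["force"],o["gripper_force"])
```

```text
[ 0.61535311 -0.05506747  0.12861369] [-0.43207582 -0.80235682 -0.12018711] 0.5953626003656609
```

View pics/s4.png

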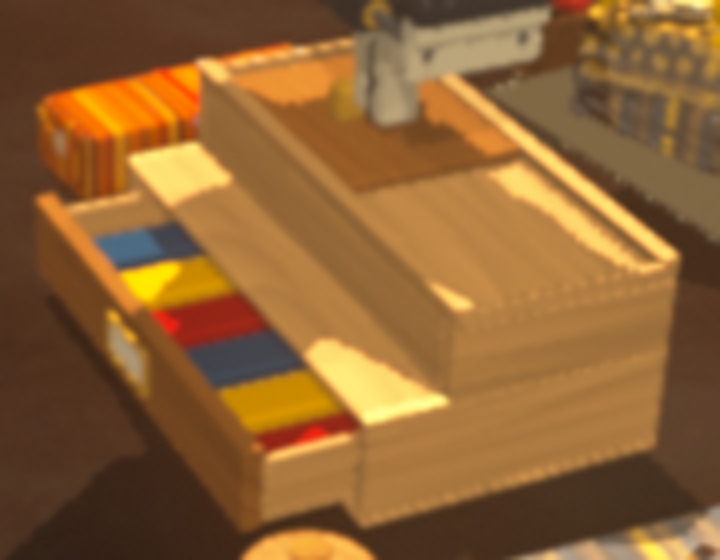

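The case is still unmoved and the cover is almost at the left end. I'll go on in small steps until the stop shows in the force.

>>> {"op": "apply_moves", "data": {
  "deltas": [
    {"fingers":0,"delta_pos":[0,-0.7,0],"angular":[0,0,0]},
    {"fingers":0,"delta_pos":[0,-1.4,0],"angular":[0,0,0]}
  ]
}}

```text
clock: 6.85
tool_pos: [0.6155, -0.0538, 0.1286]
orientation: [-180.0, -0.0, -7.1]
force: [0.7, -2.3, 1.4]
opening: 0.0003
gripper_force: 0.8
```

>>> {"op": "apply_moves", "data": {
  "deltas": [
    {"fingers":0,"delta_pos":[0,-0.6,0],"angular":[0,0,0]},
    {"fingers":0,"delta_pos":[0,-1.2,0],"angular":[0,0,0]}
  ]
}}

```text
clock: 7.05
tool_pos: [0.6156, -0.0526, 0.1286]
orientation: [-180.0, -0.0, -7.1]
force: [-0.2, -1.1, 0.8]
opening: -0.0001
gripper_force: 0.8
```

>>> {"op": "apply_moves", "data": {
  "deltas": [
    {"fingers":0,"delta_pos":[0,-0.7,0],"angular":[0,0,0]},
    {"fingers":0,"delta_pos":[0,-1.4,0],"angular":[0,0,0]}
  ]
}}

```text
clock: 7.25
tool_pos: [0.6158, -0.0512, 0.1286]
orientation: [180.0, -0.0, -7.1]
force: [-0.1, -2.0, 1.0]
opening: 0.0003
gripper_force: 0.8
```

>>> {"op": "apply_moves", "data": {
  "deltas": [
    {"fingers":0,"delta_pos":[0,-0.6,0],"angular":[0,0,0]},
    {"fingers":0,"delta_pos":[0,-1.2,0],"angular":[0,0,0]}
  ]
}}

```text
clock: 7.45
tool_pos: [0.616, -0.05, 0.1286]
orientation: [-180.0, -0.0, -7.1]
force: [0.6, -1.5, 0.3]
opening: 0.0006
gripper_force: 0.8
```

Run:
```python
from h import *
yaw=np.radians(-7.1);R=np.array([[np.cos(yaw),-np.sin(yaw)],[np.sin(yaw),np.cos(yaw)]]);o=np.array([.6028,-.0911])
for u,v in((360,190),(525,152)):
  p=onz("scene",(265+u/4,205+v/4),.119)[:2];print(R.T@(p-o))
for x,y in((.6153,-.0551),(.616,-.05)):print("tcp",R.T@(np.array([x,y])-o))
```

```text
[-0.03899261 -0.02178382]
[ 0.06427612 -0.01891992]
tcp [0.0079545  0.03726897]
tcp [0.00801876 0.04241638]
```

The cover's right edge was at y ≈ -0.020 when that picture was taken, and shut should be about -0.004. So roughly 10 mm is left, because the fingertips are thinner than I assumed.

>>> {"op": "apply_moves", "data": {
  "deltas": [
    {"fingers":0,"delta_pos":[0,-1,0],"angular":[0,0,0]},
    {"fingers":0,"delta_pos":[0,-2,0],"angular":[0,0,0]},
    {"fingers":0,"delta_pos":[0,-3,0],"angular":[0,0,0]},
    {"fingers":0,"delta_pos":[0,-4,0],"angular":[0,0,0]},
    {"fingers":0,"delta_pos":[0,-5,0],"angular":[0,0,0]}
  ]
}}

```text
clock: 7.95
tool_pos: [0.6166, -0.045, 0.1286]
orientation: [-180.0, -0.0, -7.1]
force: [0.5, -1.8, 1.2]
opening: 0.0002
gripper_force: 0.8
```

>>> {"op": "apply_moves", "data": {
  "deltas": [
    {"fingers":0,"delta_pos":[0,-0.7,0],"angular":[0,0,0]},
    {"fingers":0,"delta_pos":[0,-1.4,0],"angular":[0,0,0]}
  ]
}}

```text
clock: 8.15
tool_pos: [0.6166, -0.0441, 0.1286]
orientation: [180.0, 0.0, -7.1]
force: [0.9, -6.2, -0.1]
opening: 0.0005
gripper_force: 3.0
```

>>> {"op": "apply_moves", "data": {
  "deltas": [
    {"fingers":0,"delta_pos":[0,-0.7,0],"angular":[0,0,0]},
    {"fingers":0,"delta_pos":[0,-1.4,0],"angular":[0,0,0]}
  ]
}}

```text
clock: 8.35
tool_pos: [0.6166, -0.0439, 0.1286]
orientation: [179.9, 0.0, -7.1]
force: [1.9, -13.0, -0.1]
opening: 0.0006
gripper_force: 5.9
```

The force rose to 13 N with no further motion, so the cover is shut against its stop. I'll back off, lift, and go round to the front of the drawer.

>>> {"op": "apply_moves", "data": {
  "deltas": [
    {"fingers":0,"delta_pos":[0,5,0],"angular":[0,0,0]},
    {"fingers":0,"delta_pos":[0,15,0],"angular":[0,0,0]},
    {"fingers":0,"delta_pos":[0,22,-10],"angular":[0,0,0]},
    {"fingers":0,"delta_pos":[0,30,-35],"angular":[0,0,0]},
    {"fingers":0,"delta_pos":[-20,40,-60],"angular":[0,0,0]},
    {"fingers":20,"delta_pos":[-55,50,-60],"angular":[0,0,0]},
    {"fingers":40,"delta_pos":[-95,50,-60],"angular":[0,0,0]},
    {"fingers":60,"delta_pos":[-135,50,-60],"angular":[0,0,0]},
    {"fingers":80,"delta_pos":[-170,50,-60],"angular":[0,0,0]},
    {"fingers":80,"delta_pos":[-193,50,-60],"angular":[0,0,0]}
  ]
}}

```text
clock: 9.35
tool_pos: [0.4169, -0.0684, 0.1892]
orientation: [-179.9, -0.0, -7.1]
force: [-0.2, 0.3, 0.1]
opening: 0.035
gripper_force: 0.0
```

Run:
```python
from plant import ctrl
import cv2
s=ctrl.snapshot("scene")[195:395,225:485,::-1]
cv2.imwrite("pics/s5.png",cv2.resize(s,None,fx=3,fy=3,interpolation=cv2.INTER_CUBIC))
o=ctrl.get_obs();print(o["tool_pos"],o["force"],o["opening"])
```

```text
[ 0.41441532 -0.0684164   0.18926731] [-5.53387169 -1.75894125 -1.6285916 ] 0.03875966013498644
```

View pics/s5.png

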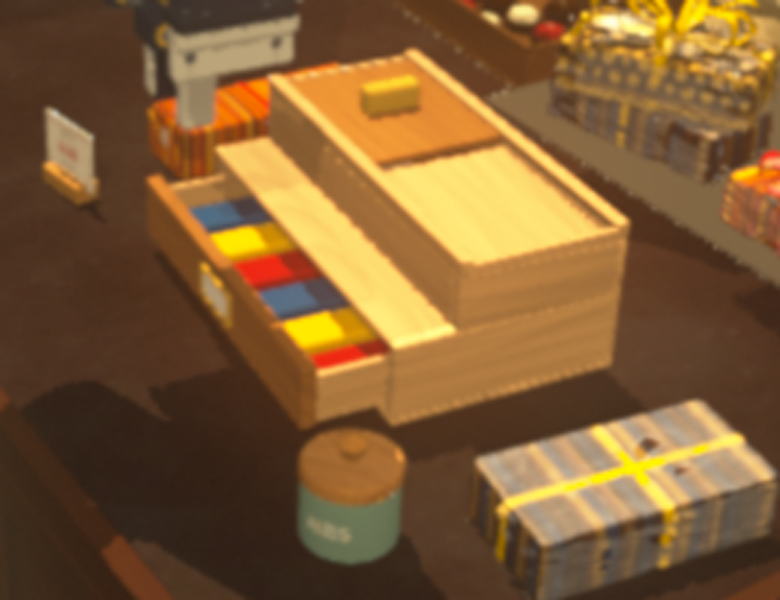

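The cover is fully shut, with its left edge at the end rail. Now I'll go down in front of the drawer with the fingers spread either side of the card frame.

>>> {"op": "apply_moves", "data": {
  "deltas": [
    {"fingers":80,"delta_pos":[0,0,15],"angular":[0,0,0]},
    {"fingers":80,"delta_pos":[0,0,40],"angular":[0,0,0]},
    {"fingers":80,"delta_pos":[0,0,70],"angular":[0,0,0]},
    {"fingers":80,"delta_pos":[0,0,100],"angular":[0,0,0]},
    {"fingers":80,"delta_pos":[0,0,125],"angular":[0,0,0]},
    {"fingers":80,"delta_pos":[0,0,140],"angular":[0,0,0]},
    {"fingers":80,"delta_pos":[0,0,150],"angular":[0,0,0]},
    {"fingers":80,"delta_pos":[0,0,150],"angular":[0,0,0]}
  ]
}}

```text
clock: 10.2
tool_pos: [0.4188, -0.0684, 0.038]
orientation: [180.0, 0.1, -7.1]
force: [0.4, -0.2, 0.1]
opening: 0.0799
gripper_force: 0.0
```

>>> {"op": "apply_moves", "data": {
  "deltas": [
    {"fingers":80,"delta_pos":[5,0,0],"angular":[0,0,0]},
    {"fingers":80,"delta_pos":[10,0,0],"angular":[0,0,0]},
    {"fingers":80,"delta_pos":[14,0,0],"angular":[0,0,0]},
    {"fingers":80,"delta_pos":[18,0,0],"angular":[0,0,0]},
    {"fingers":80,"delta_pos":[22,0,0],"angular":[0,0,0]},
    {"fingers":80,"delta_pos":[26,0,0],"angular":[0,0,0]},
    {"fingers":80,"delta_pos":[30,0,0],"angular":[0,0,0]},
    {"fingers":80,"delta_pos":[35,0,0],"angular":[0,0,0]}
  ]
}}

```text
clock: 11.0
tool_pos: [0.454, -0.0726, 0.0385]
orientation: [180.0, 0.0, -7.1]
force: [-1.9, 0.9, 1.2]
opening: 0.08
gripper_force: 0.8
```

>>> {"op": "apply_moves", "data": {
  "deltas": [
    {"fingers":80,"delta_pos":[5,0,0],"angular":[0,0,0]},
    {"fingers":80,"delta_pos":[10,0,0],"angular":[0,0,0]},
    {"fingers":80,"delta_pos":[14,0,0],"angular":[0,0,0]},
    {"fingers":80,"delta_pos":[17,0,0],"angular":[0,0,0]},
    {"fingers":80,"delta_pos":[20,0,0],"angular":[0,0,0]},
    {"fingers":80,"delta_pos":[22,0,0],"angular":[0,0,0]}
  ]
}}

```text
clock: 11.6
tool_pos: [0.4759, -0.0752, 0.0385]
orientation: [180.0, 0.0, -7.1]
force: [-1.1, -0.7, 0.6]
opening: 0.0802
gripper_force: 0.8
```

>>> {"op": "apply_moves", "data": {
  "deltas": [
    {"fingers":80,"delta_pos":[1,0,0],"angular":[0,0,0]},
    {"fingers":80,"delta_pos":[2,0,0],"angular":[0,0,0]},
    {"fingers":80,"delta_pos":[3,0,0],"angular":[0,0,0]}
  ]
}}

```text
clock: 11.9
tool_pos: [0.4786, -0.0755, 0.0385]
orientation: [180.0, 0.0, -7.1]
force: [-2.0, -0.7, -0.7]
opening: 0.08
gripper_force: 0.8
```

>>> {"op": "apply_moves", "data": {
  "deltas": [
    {"fingers":80,"delta_pos":[1,0,0],"angular":[0,0,0]},
    {"fingers":80,"delta_pos":[2,0,0],"angular":[0,0,0]},
    {"fingers":80,"delta_pos":[3,0,0],"angular":[0,0,0]}
  ]
}}

```text
clock: 12.2
tool_pos: [0.4817, -0.0759, 0.0385]
orientation: [180.0, 0.0, -7.1]
force: [-1.7, -0.2, -1.0]
opening: 0.0798
gripper_force: 0.8
```

Local x of the TCP is about -0.122, so up to roughly 12 mm remains.

>>> {"op": "apply_moves", "data": {
  "deltas": [
    {"fingers":80,"delta_pos":[1,0,0],"angular":[0,0,0]},
    {"fingers":80,"delta_pos":[2,0,0],"angular":[0,0,0]},
    {"fingers":80,"delta_pos":[3,0,0],"angular":[0,0,0]}
  ]
}}

```text
clock: 12.5
tool_pos: [0.4847, -0.0763, 0.0385]
orientation: [-180.0, 0.0, -7.1]
force: [-2.2, -1.1, -0.5]
opening: 0.0799
gripper_force: 0.8
```

>>> {"op": "apply_moves", "data": {
  "deltas": [
    {"fingers":80,"delta_pos":[0.7,0,0],"angular":[0,0,0]},
    {"fingers":80,"delta_pos":[1.4,0,0],"angular":[0,0,0]}
  ]
}}

```text
clock: 12.7
tool_pos: [0.4861, -0.0764, 0.0386]
orientation: [-180.0, -0.0, -7.1]
force: [-1.9, -1.0, 0.1]
opening: 0.08
gripper_force: 0.8
```

>>> {"op": "apply_moves", "data": {
  "deltas": [
    {"fingers":80,"delta_pos":[0.7,0,0],"angular":[0,0,0]},
    {"fingers":80,"delta_pos":[1.4,0,0],"angular":[0,0,0]}
  ]
}}

```text
clock: 12.9
tool_pos: [0.4875, -0.0766, 0.0386]
orientation: [-180.0, -0.0, -7.1]
force: [-1.8, 0.4, 0.7]
opening: 0.08
gripper_force: 0.8
```

>>> {"op": "apply_moves", "data": {
  "deltas": [
    {"fingers":80,"delta_pos":[0.7,0,0],"angular":[0,0,0]},
    {"fingers":80,"delta_pos":[1.4,0,0],"angular":[0,0,0]}
  ]
}}

```text
clock: 13.1
tool_pos: [0.4889, -0.0768, 0.0386]
orientation: [-180.0, 0.0, -7.1]
force: [-1.6, -0.6, -1.2]
opening: 0.0802
gripper_force: 0.8
```

>>> {"op": "apply_moves", "data": {
  "deltas": [
    {"fingers":80,"delta_pos":[0.7,0,0],"angular":[0,0,0]},
    {"fingers":80,"delta_pos":[1.4,0,0],"angular":[0,0,0]}
  ]
}}

```text
clock: 13.3
tool_pos: [0.4903, -0.0769, 0.0386]
orientation: [-180.0, -0.0, -7.1]
force: [-2.2, -0.3, -0.7]
opening: 0.0801
gripper_force: 0.8
```

>>> {"op": "apply_moves", "data": {
  "deltas": [
    {"fingers":80,"delta_pos":[0.7,0,0],"angular":[0,0,0]},
    {"fingers":80,"delta_pos":[1.4,0,0],"angular":[0,0,0]}
  ]
}}

```text
clock: 13.5
tool_pos: [0.4917, -0.0771, 0.0386]
orientation: [180.0, -0.0, -7.1]
force: [-1.3, 0.4, -1.4]
opening: 0.0801
gripper_force: 0.8
```

>>> {"op": "apply_moves", "data": {
  "deltas": [
    {"fingers":80,"delta_pos":[0.6,0,0],"angular":[0,0,0]},
    {"fingers":80,"delta_pos":[1.2,0,0],"angular":[0,0,0]}
  ]
}}

```text
clock: 13.7
tool_pos: [0.4929, -0.0773, 0.0385]
orientation: [-180.0, 0.0, -7.1]
force: [-2.0, -1.4, -0.6]
opening: 0.0801
gripper_force: 0.8
```

>>> {"op": "apply_moves", "data": {
  "deltas": [
    {"fingers":80,"delta_pos":[0.6,0,0],"angular":[0,0,0]},
    {"fingers":80,"delta_pos":[1.2,0,0],"angular":[0,0,0]}
  ]
}}

```text
clock: 13.9
tool_pos: [0.4937, -0.0774, 0.0386]
orientation: [180.0, 0.0, -7.1]
force: [-4.4, 2.8, 3.2]
opening: 0.0802
gripper_force: 2.6
```

>>> {"op": "apply_moves", "data": {
  "deltas": [
    {"fingers":80,"delta_pos":[0.5,0,0],"angular":[0,0,0]},
    {"fingers":80,"delta_pos":[1,0,0],"angular":[0,0,0]}
  ]
}}

```text
clock: 14.1
tool_pos: [0.4936, -0.0775, 0.0385]
orientation: [180.0, 0.1, -7.1]
force: [-8.4, 4.1, 7.2]
opening: 0.08
gripper_force: 4.6
```

The push has met a stop, but the force also has upward and sideways parts. I'll back off and check the picture.

>>> {"op": "apply_moves", "data": {
  "deltas": [
    {"fingers":80,"delta_pos":[-4,0,0],"angular":[0,0,0]},
    {"fingers":80,"delta_pos":[-12,0,0],"angular":[0,0,0]},
    {"fingers":80,"delta_pos":[-25,0,0],"angular":[0,0,0]},
    {"fingers":80,"delta_pos":[-40,0,0],"angular":[0,0,0]},
    {"fingers":80,"delta_pos":[-55,0,0],"angular":[0,0,0]},
    {"fingers":80,"delta_pos":[-65,0,-20],"angular":[0,0,0]},
    {"fingers":80,"delta_pos":[-72,0,-55],"angular":[0,0,0]},
    {"fingers":80,"delta_pos":[-72,0,-95],"angular":[0,0,0]},
    {"fingers":80,"delta_pos":[-72,0,-135],"angular":[0,0,0]},
    {"fingers":80,"delta_pos":[-72,0,-150],"angular":[0,0,0]}
  ]
}}

```text
clock: 15.1
tool_pos: [0.4246, -0.0684, 0.1926]
orientation: [-179.9, -0.4, -7.0]
force: [-0.8, 0.0, -0.4]
opening: 0.0801
gripper_force: 0.0
```

Run:
```python
from plant import ctrl
import cv2,numpy as np
a=ctrl.snapshot("scene")[205:345,265:445,::-1];b=ctrl.snapshot("top")[180:310,310:500,::-1]
a=cv2.resize(a,None,fx=3.2,fy=3.2,interpolation=cv2.INTER_CUBIC)
cv2.imwrite("pics/s6.png",a)
o=ctrl.get_obs();print(o["tool_pos"],o["force"])
cv2.imwrite("pics/t6.png",cv2.resize(b,None,fx=4,fy=4,interpolation=cv2.INTER_CUBIC))
```

```text
[ 0.42447194 -0.0683024   0.19122461] [ 0.55945312 -1.39637227 -0.34178593]
```

View pics/s6.png

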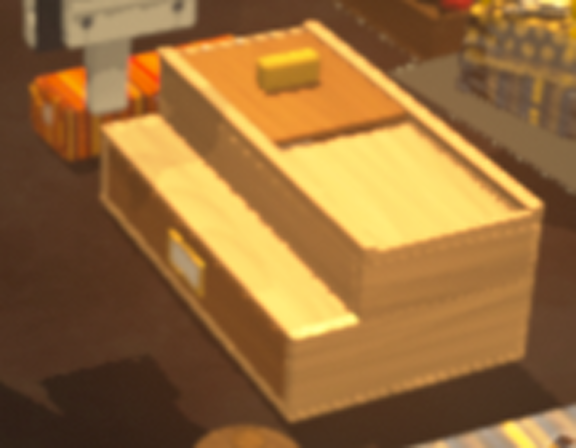

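The drawer front is flush, the cover is shut, the case corners are where they were, and nothing touches the robot. Handing in.

```bash
python3 -c "
from plant import ctrl
print(ctrl.close_job())"
```

```text
the job is handed in; nothing more can be done
None
```

I pushed the cover shut and the drawer home, each until it met its stop, and handed the job in at about 15 s. The last picture shows both closed and the case unmoved; the arm stayed clear of the items beside it. The cover push peaked at 13 N, just over the 12 N that may shift the case.

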